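# Fit the red-handled cutter cartridge in the pepper dicer

## Task

Take the cutter cartridge with the red handle out of the white drying rack and lay it flat on the blue board, letting go of it, so that you can change your grip. Then lower it gently, without dropping it, into the pocket of the grey dicer until its metal head sits flat on the pocket's floor with the red handle sticking out of the open end. Leave the yellow-handled cartridge in its place in the rack.

Things in the scene. Friction and masses are not known exactly. Their poses are not given: they have to be found in the camera images.
- cart: Bar 175 mm long, 0.3 kg, flat underneath: bare metal head 80 x 26 x 34 tall, in line with a red handle 95 x 24 x 32 tall. Origin: centre of the head's underside; +x along the bar away from the handle. Head spans x -40..40, handle -135..-40. At first the handle lies between rack walls 40 mm apart, 45 mm tall (no room for fingers); the head sticks out free on a narrow rail, 30 above the bench.
- other: The same cartridge with a yellow handle, same size and axes, lying parallel in the other slot of the fixed white rack, 100 mm to one side of the red one (either side). It stays there.
- board_top (a point): Centre of the top face of the fixed blue board, 240 (x) x 140 (y) x 12 mm thick, on the bench between rack and dicer; it is clear. A loose jar (130 mm tall) and a bowl of olives (45 mm) stand beyond its far end.
- pocket (a point): Centre of the dicer pocket's floor, 40 mm above the bench; +x points in from the open end (x -40) to the stop wall (x 54). 44 mm wide in y, open at the top, side walls 28 thick, 50 tall: no room for fingers beside the head. Seated: the head's origin is here, x axes agree, the handle sticks out over free space. A motor housing at y -50..-150, x -52..70 rises 85 mm above the floor. Fixed.

How it is judged (in metres and radians):
On the way:
1. the red-handled cartridge lies flat on the blue board, let go (horizontal distance between cart and board_top below 0.13 m and z of cart in the frame of board_top between -0.008 and 0.008 m and angle between cart's own z axis and vertical below 0.12 rad and linear speed of cart below 0.03 m/s and contact force between the fingers and cart below 0.1 N), for 0.2 s.
At the end, for the whole second after the job is handed in: The red-handled cartridge rests in the dicer's pocket, head on the floor (within 6 mm in height, 18 mm along and 13 mm across the pocket), level within 7 degrees, along the pocket within 14 degrees, at rest; the yellow-handled cartridge is within 30 mm of where it started (x of cart in the frame of pocket between -0.018 and 0.018 m and y of cart in the frame of pocket between -0.013 and 0.013 m and z of cart in the frame of pocket between -0.006 and 0.006 m and angle between cart's own z axis and vertical below 0.12 rad and angle between the x axis of cart and the x axis of pocket, either way round below 0.25 rad and linear speed of cart below 0.02 m/s and distance of other from where it was at the start of the episode below 0.03 m); the robot touches nothing.
It fails at once if the red-handled cartridge is dropped into the pocket (falls faster than 0.45 m/s there) (horizontal distance between cart and pocket below 0.04 m and z of cart in the frame of pocket below 0.05 m and linear speed of cart above 0.45 m/s).
It fails at once if the yellow-handled cartridge is moved more than 30 mm (distance of other from where it was at the start of the episode above 0.03 m).
It also fails if it takes over 53 s, if anything falls off the work surface, if the arm or the gripper's body presses on something with over 40 N, if the wrist force passes 120 N, or if a joint passes its speed limit or range.

## Robot

A 7-joint arm with a two-finger parallel gripper is mounted at the origin on the work surface. World frame = base frame: x ahead of the robot, y to its left, z up, the work surface at z = 0. Lengths are in mm, angles in degrees, forces in N, time in s.
With the tool pointing down it reaches from about 425 to 925 mm from the base axis. Payload 6.8 kg.
Tool frame: the origin (TCP) lies midway between the tips of the shut fingers; the grasp point (between the pads) lies 19 mm behind it; z points along the fingers, y is the line along which they close (so a half turn about z gives the same grasp; the last joint's range is limited). The gripper opens to 85 mm and grips with 20 to 120 N. Pads are 22 mm wide; open, the fingers measure 114 mm over their backs; the gripper's body (76 mm by 85 mm) begins 54 mm behind the grasp point. The pads swing forward as they close: fully open they stand 13 mm farther back than shut.
Start: joints at [-6.194, 27.33, 1.283, 89.118, -0.659, 63.558, -4.761], TCP at [675.016, 0.007, 231.308] pointing down, gripper open.
Joint ranges: [-169.35, 169.35], [-19.33, 120.38], [-80.79, 83.38], [13.8, 139.57], [-78.32, 258.32], [9.67, 109.79], [-169.56, 169.56]. Speed limits (degrees/s): [136.94, 136.94, 180, 180, 180, 180, 180].

## Interface

Orientations are given as [roll, pitch, yaw] about the fixed x, y, z axes, in that order (R = Rz(yaw) Ry(pitch) Rx(roll)).
In Python, from plant import robot, vision gives the robot as it stands (robot), with the cameras (vision).
- The arm moves only by the tool shift_gripper, called as a command line: name --argument value ..., lists and objects as JSON in quotes. Schema: {"type":"object","properties":{"ticks":{"type":"array","items":{"type":"array","items":{"type":"array","items":{"type":"number"},"minItems":7,"maxItems":7},"minItems":1,"maxItems":8},"minItems":1,"maxItems":1},"only":{"type":"string"},"quiet":{"type":"boolean"},"lines":{"type":"string"}},"required":["ticks"],"additionalProperties":false}. ticks is a list that holds a single list of rows (three levels of brackets), with 1 to 8 rows, each of 7 numbers: dx, dy, dz in shares of 75 cm (1.0 is 75 cm), then a rotation vector rx, ry, rz in shares of 2 pi rad (1.0 is 2 pi rad), then the opening from 0.0 (shut) to 1.0 (fully open); each row is the pose to reach, as a shift and turn from the pose commanded when the call began, along the tool's axes at that moment; what a row does not reach only later rows make up. A row lasts 1/8 s, in which the tool goes at most 62.5 mm and 10.7 degrees, less where a joint would pass 70% of its speed; a pose out of reach is approached as far as the arm can. The fingers move at their own pace and stop on an object; the grip force is fixed at half the most. Time passes only in rows, so rows that do not move let the fingers close. The tool returns the time, the measured TCP pose, the force, the opening and the grip force at its end. only (a regular expression) keeps the lines of the reply that match it, lines (a string "A,B") keeps lines A to B, and quiet returns only ok. Shift and turn numbers lie between -1 and 1, and a call with a number outside is refused. Input that does not fit is refused with a message, and nothing moves.
- robot.read_state(): the state, without advancing time (a new reading comes with each control period).
- vision.capture(name): name is "scene" or "side" or "wrist"; returns a dict with "color" (480x640x3 uint8, blue, green, red), "z_map" (480x640 float32, mm along the optical axis (not along the pixel's ray), 0 where there is no reading), "camera_matrix" (3x3 intrinsics, pixels), "xyz" and "rotation" of the camera in the world; the wrist camera has in their place "hand_eye" (4x4, takes a point from camera to tool coordinates, whose origin is the TCP and whose axes are the flange's). Camera axes: x right, y down, z forward; pixel columns grow to the right and rows downward; lengths in mm; the calibration is good to about 2 mm. A picture is of the moment at which its call begins: read the wrist's pose just before it.
- robot.close_job(): hands the job in; it is judged then, once.
The state is a dict: "t": time; "joints": joint angles; "dq": joint speeds; "effort": joint torques, N m; "tcp_pos": TCP position; "orientation": TCP orientation; "wrist_force": force on the tool from outside, world axes, zero at the start; "torque": the same for the moment, N m; "gripper_width": opening from 0.0 (shut) to 1.0 (fully open); "finger_force": force on a finger pad.
Only numpy, scipy, OpenCV 4.12 (cv2) and the standard library are available. Lean on these libraries where they do the work, as an engineer would, in place of code of your own. Each camera call takes 0.05 s, during which the arm holds its last target. There are 200 camera calls.

## Working session

There is one attempt and no reset: what is moved stays moved. The work goes in short steps, Python scripts to look and compute and a tool call to move; the robot and the scene stay as the last step left them, time stands still between calls to the robot, and variables do not carry over. Pictures are saved under pics/ and viewed, at most 10 in all, crops included, and the job is handed in when it is done.

```bash
ls; mkdir -p pics; cat > h.py <<'E'
import numpy as np, cv2
from plant import robot, vision
from scipy.spatial.transform import Rotation as R
def cap(n):
    s=robot.read_state(); c=vision.capture(n)
    if 'hand_eye' in c:
        T=np.eye(4); T[:3,:3]=R.from_euler('xyz',s['orientation'],degrees=True).as_matrix(); T[:3,3]=s['tcp_pos']
        c['T']=T@np.array(c['hand_eye'])
    else:
        T=np.eye(4); r=np.array(c['rotation'],float)
        T[:3,:3]=r if r.shape==(3,3) else R.from_euler('xyz',r,degrees=True).as_matrix()
        T[:3,3]=c['xyz']; c['T']=T
    return c
def cloud(c):
    K=np.array(c['camera_matrix']); z=c['z_map'].astype(float)
    v,u=np.mgrid[:480,:640]
    p=np.stack([(u-K[0,2])/K[0,0]*z,(v-K[1,2])/K[1,1]*z,z],-1)
    return p@c['T'][:3,:3].T+c['T'][:3,3]
def mask(c,name):
    h=cv2.cvtColor(c['color'],cv2.COLOR_BGR2HSV)
    H,S,V=h[...,0],h[...,1],h[...,2]
    if name=='red': return ((H<8)|(H>172))&(S>130)&(V>60)
    if name=='yellow': return (H>20)&(H<35)&(S>120)&(V>80)
    if name=='blue': return (H>95)&(H<130)&(S>100)&(V>50)
E
python3 - <<'E'
from h import *
print(robot.read_state())
for n in ['scene','side','wrist']:
    c=cap(n); cv2.imwrite(f'pics/{n}0.png',c['color']); print(n,c.get('rotation'),c.get('xyz'),c['T'].round(2).tolist(),np.array(c['camera_matrix']).tolist())
    P=cloud(c)
    for k in ['red','yellow','blue']:
        m=mask(c,k)&(c['z_map']>0); 
        if m.sum()>20: 
            q=P[m]; v,u=np.nonzero(m); print(k,m.sum(),np.median(u),np.median(v),np.percentile(q,[2,50,98],axis=0).round(0).tolist())
E
```

```text
pics
plant.py
{'t': 0.0, 'joints': array([-6.19367517, 27.37434247,  1.28010927, 89.17759907, -0.65941556,
       63.5597022 , -4.76040183]), 'dq': array([-0.0666216 , -0.08071711,  0.0297718 , -0.01079976, -0.03886148,
       -0.01242258, -0.00722165]), 'effort': array([-5.45967814e-04, -5.96443820e+01,  1.60769675e+00, -2.81194621e+01,
        1.24063640e-02,  9.39900521e-03,  2.20753498e-05]), 'tcp_pos': array([ 6.74404649e+02, -1.39531220e-02,  2.30348031e+02]), 'orientation': array([-1.79895954e+02,  7.31645556e-03,  9.00017775e+01]), 'wrist_force': array([ 0.87020004,  0.71572345, -0.7729181 ]), 'torque': array([-0.02423029,  0.04445413, -0.00275347]), 'finger_force': 0.0, 'gripper_width': 1.0001639996260068}
scene [-130.61774686   -0.71376208  103.15372292] [1147.39364558  165.61403213  575.59088569] [[-0.23, 0.63, -0.74, 1147.39], [0.97, 0.16, -0.16, 165.61], [0.01, -0.76, -0.65, 575.59], [0.0, 0.0, 0.0, 1.0]] [[443.874233843156, 0.0, 326.224303388568], [0.0, 443.874233843156, 240.18284449640782], [0.0, 0.0, 1.0]]
red 4187 504.0 127.0 [[-235.0, -776.0, 4.0], [251.0, 
[... 616 characters left out ...]
.0, 90.0]]
yellow 52294 132.0 79.0 [[641.0, -2388.0, -642.0], [2155.0, -470.0, -283.0], [2168.0, 174.0, 85.0]]
blue 14430 409.0 227.0 [[411.0, -1385.0, -110.0], [535.0, -70.0, 13.0], [662.0, 66.0, 190.0]]
wrist None None [[1.0, 0.0, -0.0, 674.45], [-0.0, -0.96, -0.27, 69.96], [-0.0, 0.27, -0.96, 373.63], [0.0, 0.0, 0.0, 1.0]] [[401.39831797222854, 0.0, 319.83911609269995], [0.0, 401.39831797222854, 243.4039715280069], [0.0, 0.0, 1.0]]
red 74 449.0 417.0 [[699.0, -236.0, 1.0], [813.0, -231.0, 6.0], [821.0, 17.0, 310.0]]
yellow 4542 514.0 147.0 [[794.0, -9.0, 26.0], [823.0, 57.0, 41.0], [902.0, 159.0, 78.0]]
blue 39053 187.0 204.0 [[439.0, -68.0, 10.0], [553.0, 4.0, 13.0], [668.0, 66.0, 14.0]]
```

View pics/scene0.png

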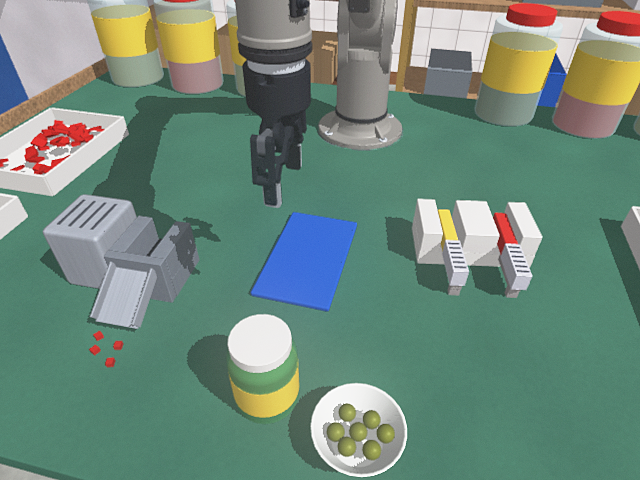

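View pics/side0.png

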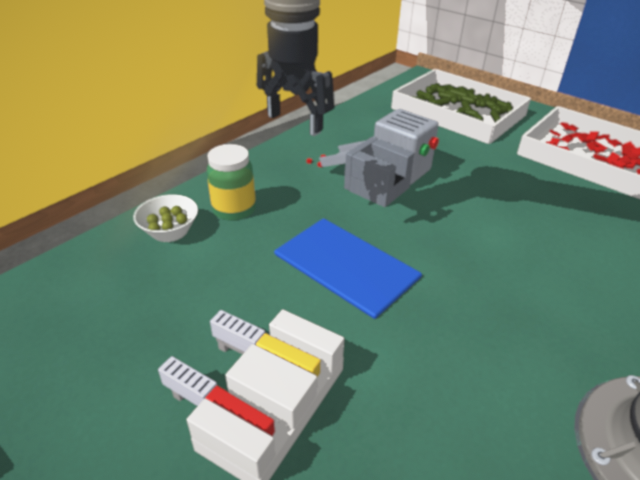

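The scene view shows the rack on the right, with the red handle at (505,230), its head at (515,265) and the yellow one at (448,225). The board is at (305,255). The dicer is on the left at (150,250), with its motor housing at (95,235) and a chute at (120,300). The side view shows the red handle at (240,408) with its head at (185,380), and the dicer pocket near (385,180).

```bash
cat > m1.py <<'E'
from h import *
def rect(q):
    r=cv2.minAreaRect(q[:,:2].astype(np.float32)); return [np.round(x,1) for x in r]
for n in ['scene','side']:
    c=cap(n);P=cloud(c); X,Y,Z=P[...,0],P[...,1],P[...,2]
    box=(X>350)&(X<800)&(abs(Y)<520)&(Z>-5)&(Z<150)&(c['z_map']>0)
    for k in ['red','yellow','blue']:
        m=mask(c,k)&box&((Y>100) if k!='blue' else True)&((Z>20) if k!='blue' else True)
        nl,lab,st,_=cv2.connectedComponentsWithStats(m.astype(np.uint8)); i=1+st[1:,4].argmax(); m=lab==i
        q=P[m]; v,u=np.nonzero(m)
        top=q[abs(q[:,2]-np.percentile(q[:,2],90))<4]
        print(n,k,m.sum(),'z',np.percentile(q[:,2],[5,25,50,75,95]).round(1),rect(top))
    # head: free, above bench, grey
    np.save(f'P_{n}.npy',P); np.save(f'C_{n}.npy',c['color'])
    g=box&(Y>100)&(Y<450)&(Z>50)
    S=cv2.cvtColor(c['color'],cv2.COLOR_BGR2HSV)[...,1]
    print('rackish',np.percentile(P[g],[1,99],axis=0).round(0).tolist())
    d=box&(Y<-120)&(Z>15)
    print('dicer',np.percentile(P[d],[1,99],axis=0).round(0).tolist())
    hist,ed=np.histogram(P[d][:,2],np.arange(15,150,5)); print(dict(zip(ed.astype(int),hist)))
    # top-down height map picture 2mm/px x:350-800 y:-450..450
    H=np.zeros((225,450),np.float32)
    q=P[box]; 
    i=((q[:,0]-350)/2).astype(int).clip(0,224); j=((450-q[:,1])/2).astype(int).clip(0,449)
    np.maximum.at(H,(i,j),q[:,2].astype(np.float32))
    cv2.imwrite(f'pics/H{n}.png',cv2.resize(cv2.applyColorMap((H*1.8).clip(0,255).astype(np.uint8),cv2.COLORMAP_JET),(800,400),interpolation=cv2.INTER_NEAREST))
E
python3 m1.py; python3 -c "
import cv2,numpy as np
a=cv2.imread('pics/Hscene.png')[:,:];b=cv2.imread('pics/Hside.png');cv2.imwrite('pics/HH.png',cv2.resize(np.vstack([a,b]),(800,600)))"
```

```text
scene red 481 z [41.8 59.6 61.3 62.  63.1] [array([445.3, 348.9]), array([91.3, 23. ]), np.float64(9.7)]
scene yellow 395 z [49.7 60.7 61.5 62.3 63.1] [array([462.3, 244.6]), array([89.6, 23.5]), np.float64(10.4)]
scene blue 6843 z [ 7.4 10.4 11.2 11.9 12.8] [array([551.6,  -0.9]), array([139.2, 242. ]), np.float64(88.8)]
rackish [[387.0, 189.0, 51.0], [587.0, 401.0, 76.0]]
dicer [[611.0, -390.0, 19.0], [792.0, -197.0, 125.0]]
{np.int64(15): np.int64(181), np.int64(20): np.int64(251), np.int64(25): np.int64(470), np.int64(30): np.int64(460), np.int64(35): np.int64(582), np.int64(40): np.int64(594), np.int64(45): np.int64(565), np.int64(50): np.int64(577), np.int64(55): np.int64(587), np.int64(60): np.int64(583), np.int64(65): np.int64(498), np.int64(70): np.int64(418), np.int64(75): np.int64(435), np.int64(80): np.int64(439), np.int64(85): np.int64(1785), np.int64(90): np.int64(379), np.int64(95): np.int64(225), np.int64(100): np.int64(225), np.int64(105): np.int64(235), np.int64(110): np.int64(241), np.int64(115): np.int64(307), np.int64(120): np.int64(2127), np.int64(125): np.int64
[... 577 characters left out ...]
, np.int64(25): np.int64(177), np.int64(30): np.int64(187), np.int64(35): np.int64(200), np.int64(40): np.int64(302), np.int64(45): np.int64(221), np.int64(50): np.int64(217), np.int64(55): np.int64(210), np.int64(60): np.int64(255), np.int64(65): np.int64(242), np.int64(70): np.int64(246), np.int64(75): np.int64(236), np.int64(80): np.int64(256), np.int64(85): np.int64(329), np.int64(90): np.int64(874), np.int64(95): np.int64(167), np.int64(100): np.int64(133), np.int64(105): np.int64(131), np.int64(110): np.int64(128), np.int64(115): np.int64(140), np.int64(120): np.int64(245), np.int64(125): np.int64(857), np.int64(130): np.int64(2), np.int64(135): np.int64(0), np.int64(140): np.int64(0)}
```

View pics/HH.png

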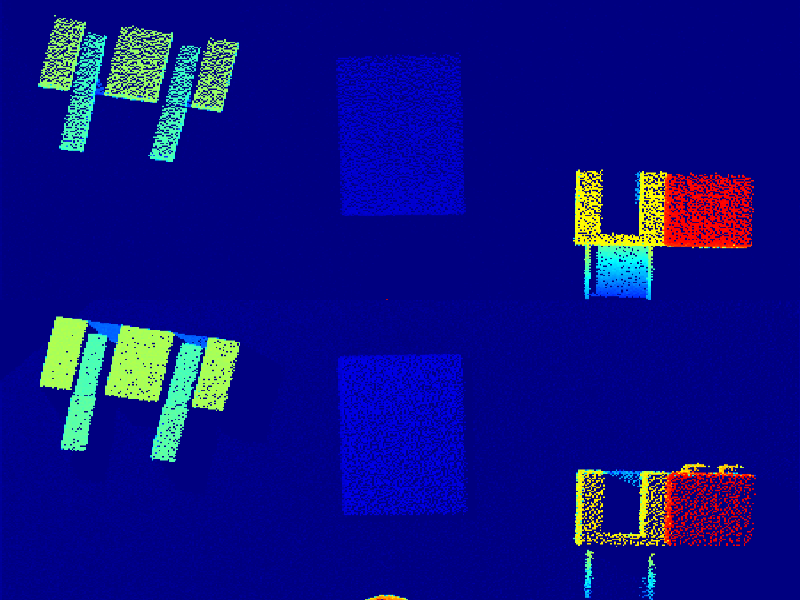

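The height map (x down, y to the left) shows both bars between the rack walls, red being the left one. The pocket is a U open toward the robot, with side walls at px 575-600 and 640-665 and the stop wall at row 240. The housing (red) lies on the -y side.

```bash
python3 - <<'E'
import numpy as np, cv2
for n in ['scene','side']:
    P=np.load(f'P_{n}.npy'); C=np.load(f'C_{n}.npy'); q=P[np.isfinite(P).all(-1)]
    for nm,lo,hi in [('red',280,400),('yel',200,300)]:
        # bar-top band, near the axis predicted: use PCA around
        c0=(447,348.7) if nm=='red' else (463,244); a=np.radians(9.8)
        d=q[:,:2]-c0; s=d@[np.cos(a),np.sin(a)]
        for sg in (1,-1):
            ax=np.array([np.cos(a),sg*np.sin(a)]); s=d@ax; t=d@[-ax[1],ax[0]]
            m=(abs(t)<17)&(q[:,2]>56)&(q[:,2]<69)&(s>-70)&(s<160)
            if m.sum()<50: continue
            r=cv2.minAreaRect(q[m][:,:2].astype(np.float32)); print(n,nm,sg,m.sum(),[np.round(x,1) for x in r],'z handle',np.median(q[m&(s<40)][:,2]).round(1),'head',np.median(q[m&(s>55)][:,2]).round(1), 's',np.percentile(s[m],[.5,99.5]).round(1))
            f=np.polyfit(s[m],t[m],1);print('   slope',np.degrees(f[0]).round(2), 't mean',t[m].mean().round(1))
    w=(q[:,0]>580)&(q[:,0]<760)&(q[:,1]<-150)&(q[:,1]>-420)
    k=q[w&(q[:,2]>84)&(q[:,2]<97)]
    zt=np.median(k[:,2]); k=k[abs(k[:,2]-zt)<4]
    print('walltop z',zt.round(1),cv2.minAreaRect(k[:,:2].astype(np.float32)))
    for x0 in range(610,730,10):
        y=np.sort(k[abs(k[:,0]-x0)<5][:,1]); 
        if len(y)<5: continue
        g=np.diff(y); i=g.argmax(); print(x0,'y',y[0].round(1),y[i].round(1),y[i+1].round(1),y[-1].round(1))
    mid=k[abs(k[:,1]+246)<12] ; print('stop wall x',np.percentile(mid[:,0],[2,98]).round(1) if len(mid) else None)
    fl=q[w&(q[:,2]>32)&(q[:,2]<48)&(abs(q[:,1]+246)<18)&(q[:,0]<700)]; print('floor',len(fl),np.percentile(fl,[5,50,95],axis=0).round(1).tolist() if len(fl) else '')
E
```

```text
scene red 1 1053 [array([479.8, 356.6]), array([192.6,  28.5]), np.float64(8.1)] z handle 61.5 head 63.6 s [-50.2 129. ]
   slope -1.42 t mean -0.5
scene red -1 574 [array([457.9, 346.8]), array([ 33.9, 151.5]), np.float64(80.3)] z handle 61.7 head 63.0 s [-63.1  81.8]
   slope 6.51 t mean 2.3
scene yel 1 958 [array([504.3, 250.1]), array([174.8,  31.6]), np.float64(13.1)] z handle 61.6 head 63.5 s [-43.8 128.2]
   slope 1.34 t mean 0.8
scene yel -1 491 [array([469.7, 242.8]), array([ 33.9, 142.4]), np.float64(80.3)] z handle 61.7 head 63.1 s [-62.7  73.9]
   slope 4.43 t mean 1.4
walltop z 88.8 ((663.2863159179688, -296.7221374511719), (112.0428695678711, 198.98434448242188), 1.7839683294296265)
610 y -300.7 -271.4 -227.2 -199.0
620 y -301.3 -270.7 -226.5 -199.3
630 y -301.1 -270.8 -226.1 -198.3
640 y -300.0 -270.4 -226.6 -197.8
650 y -299.9 -269.8 -225.9 -198.1
660 y -300.1 -269.2 -226.2 -198.3
670 y -299.8 -269.4 -225.9 -197.7
680 y -299.7 -269.3 -226.5 -197.4
690 y -298.7 -269.7 -225.6 -197.1
700 y -298.5 -258.8 -256.0 -196.7
710 y -300.8 -282.5 -281.0 -195.9
720 y -394.6 -226.3 
[... 564 characters left out ...]
.1)] z handle 63.0 head 65.5 s [-68.5  73.7]
   slope 7.68 t mean 0.0
walltop z 91.2 ((657.3709716796875, -295.0869445800781), (200.62823486328125, 120.51667022705078), 88.35623931884766)
610 y -394.2 -271.4 -227.9 -200.0
620 y -305.8 -272.6 -228.6 -200.3
630 y -305.0 -272.1 -229.7 -199.0
640 y -305.6 -269.6 -227.7 -199.9
650 y -303.0 -271.7 -229.1 -199.1
660 y -304.3 -270.3 -227.8 -199.4
670 y -302.8 -269.2 -227.2 -200.2
680 y -305.1 -270.6 -227.1 -197.8
690 y -302.8 -271.2 -226.0 -198.2
700 y -300.2 -255.7 -251.5 -196.1
710 y -303.4 -258.5 -254.9 -198.1
720 y -300.3 -243.2 -210.1 -201.0
stop wall x [699.5 717.3]
floor 77 [[606.5, -262.4, 34.1], [609.1, -251.1, 41.4], [623.0, -232.0, 44.3]]
```

The manual's scale: shifts go in shares of 75 cm and turns go in shares of 2 pi rad. Converting my numbers, 361 mm is 0.4813, -153 mm is -0.204, 80 degrees is 0.2222.

shift_gripper --ticks '[[[0.06, -0.0253, 0.0173, 0, 0, 0.0278, 1], [0.12, -0.0507, 0.0347, 0, 0, 0.0556, 1], [0.18, -0.076, 0.0507, 0, 0, 0.0833, 1], [0.24, -0.1013, 0.0667, 0, 0, 0.1111, 1], [0.3, -0.1267, 0.084, 0, 0, 0.1389, 1], [0.36, -0.1533, 0.1, 0, 0, 0.1667, 1], [0.4213, -0.1787, 0.1173, 0, 0, 0.1944, 1], [0.4813, -0.204, 0.1347, 0, 0, 0.2222, 1]]]'

```text
t: 1.25
tcp_pos: [521.3, 362.5, 130.0]
orientation: [-180.0, -0.0, 9.7]
wrist_force: [0.6, 1.6, 0.4]
gripper_width: 1.001
finger_force: 0.0
```

shift_gripper --ticks '[[[0, 0, 0, 0, 0, 0, 1], [0, 0, 0, 0, 0, 0, 1], [0, 0, 0, 0, 0, 0, 1]]]'

```text
t: 1.62
tcp_pos: [523.3, 359.3, 130.7]
orientation: [180.0, -0.0, 9.9]
wrist_force: [0.4, -0.2, 0.3]
gripper_width: 0.995
finger_force: 0.0
```

```bash
cat > bar.py <<'E'
from h import *
import sys
# red-bar estimate in all views: python3 bar.py zlo zhi ; band of heights of the red handle's top
def bar(n,zlo,zhi):
    c=cap(n);P=cloud(c); m=mask(c,'red')&(c['z_map']>0)&(P[...,2]>zlo)&(P[...,2]<zhi)&(P[...,0]>300)&(P[...,0]<800)&(abs(P[...,1])<450)
    if m.sum()<50: print(n,'none',m.sum()); return c,P
    nl,lab,st,_=cv2.connectedComponentsWithStats(m.astype(np.uint8)); m=lab==1+st[1:,4].argmax()
    q=P[m]; top=q[abs(q[:,2]-np.median(q[:,2]))<4]
    r=cv2.minAreaRect(top[:,:2].astype(np.float32))
    ax=np.cov(top[:,:2].T); w,V=np.linalg.eigh(ax); a=np.degrees(np.arctan2(*V[::-1,1])); a=(a+90)%180-90
    u=np.array([np.cos(np.radians(a)),np.sin(np.radians(a))])
    # whole bar: points in the band around the axis
    A=P[(c['z_map']>0)]; d=A[:,:2]-r[0]; s=d@u; t=d@[-u[1],u[0]]; z0=np.median(top[:,2])
    b=(abs(t)<16)&(abs(A[:,2]-z0-1)<6)&(abs(s)<145); B=A[b]
    rb=cv2.minAreaRect(top[:,:2].astype(np.float32))
    hd=b&(s>50)
    hc=np.array(r[0])+87.5*u
    print(n,m.sum(),'handle c',np.round(r[0],1),np.round(r[1],1),'yaw',round(a,1),'ztop',z0.round(1),'s',np.percentile(s[b],[1,99]).round(1),'head c pred',hc.round(1))
    if hd.sum()>50: print('   head top z',np.median(A[hd][:,2]).round(1),'lateral',np.percentile(t[hd],[2,50,98]).round(1),'centre',A[hd][:,:2].mean(0).round(1))
    return c,P
if __name__=='__main__':
    zlo,zhi=map(float,sys.argv[1:3])
    s=robot.read_state(); print(s['t'],s['tcp_pos'].round(1),s['orientation'].round(1))
    for n in ['scene','side','wrist']:
        c,P=bar(n,zlo,zhi); cv2.imwrite(f'pics/b_{n}_{s["t"]:.2f}.png',c['color'])
E
python3 bar.py 50 75; ls pics
```

```text
1.625 [523.3 359.3 130.7] [180.   -0.    9.9]
scene 388 handle c [446.3 349.5] [89.5 23.7] yaw 11.0 ztop 61.6 s [-36.8 129.1] head c pred [532.2 366.1]
   head top z 63.6 lateral [-15.5  -4.    9.7] centre [538.3 363.6]
side 1055 handle c [448.3 348.2] [95.2 22. ] yaw 9.7 ztop 63.4 s [-46.3 123.8] head c pred [534.6 362.9]
   head top z 65.3 lateral [-13.2   0.7  12.4] centre [533.7 363.4]
wrist 4814 handle c [451.6 350.4] [88.8 23.4] yaw 9.4 ztop 62.5 s [-40.6 123.3] head c pred [537.9 364.6]
   head top z 64.7 lateral [-12.9  -0.4  12.1] centre [539.4 364.4]
HH.png
Hscene.png
Hside.png
b_scene_1.62.png
b_side_1.62.png
b_wrist_1.62.png
scene0.png
side0.png
wrist0.png
```

Scaled: 97 mm is 0.1293, 85 mm is 0.1133.

shift_gripper --ticks '[[[0.0013, -0.0013, 0.04, 0, 0, 0, 1], [0.0013, -0.0013, 0.08, 0, 0, 0, 1], [0.0013, -0.0013, 0.1133, 0, 0, 0, 1], [0.0013, -0.0013, 0.1293, 0, 0, 0, 1], [0.0013, -0.0013, 0.1293, 0, 0, 0, 1], [0.0013, -0.0013, 0.1293, 0, 0, 0, 1]]]'

```text
t: 2.52
tcp_pos: [523.7, 362.5, 34.4]
orientation: [-180.0, -0.1, 10.0]
wrist_force: [-0.8, 0.4, -0.0]
gripper_width: 1.001
finger_force: 0.0
```

shift_gripper --ticks '[[[0, 0, 0, 0, 0, 0, 0], [0, 0, 0, 0, 0, 0, 0], [0, 0, 0, 0, 0, 0, 0], [0, 0, 0, 0, 0, 0, 0], [0, 0, 0, 0, 0, 0, 0], [0, 0, 0, 0, 0, 0, 0], [0, 0, 0, 0, 0, 0, 0], [0, 0, 0, 0, 0, 0, 0]]]'

```text
t: 3.52
tcp_pos: [523.2, 362.4, 33.7]
orientation: [-180.0, -0.0, 10.0]
wrist_force: [-0.2, 0.3, 5.4]
gripper_width: 0.291
finger_force: 60.5
```

Scaled: -90 mm is -0.12, -85 mm is -0.1133.

shift_gripper --ticks '[[[0, 0, -0.0107, 0, 0, 0, 0], [0, 0, -0.0267, 0, 0, 0, 0], [0, 0, -0.0467, 0, 0, 0, 0], [0, 0, -0.0693, 0, 0, 0, 0], [0, 0, -0.0933, 0, 0, 0, 0], [0, 0, -0.1133, 0, 0, 0, 0], [0, 0, -0.12, 0, 0, 0, 0], [0, 0, -0.12, 0, 0, 0, 0]]]'

```text
t: 4.53
tcp_pos: [522.8, 362.2, 123.5]
orientation: [-180.0, -0.0, 10.0]
wrist_force: [0.3, 0.5, -2.6]
gripper_width: 0.297
finger_force: 59.6
```

```bash
python3 bar.py 110 175
```

```text
4.525 [522.8 362.2 123.5] [-180.   -0.   10.]
scene 99 handle c [444.8 348.6] [12.2 61.8] yaw -11.5 ztop 151.6 s [-27.6  89.5] head c pred [530.6 331.1]
   head top z 151.8 lateral [ 2.9  8.8 15.3] centre [529.4 340.5]
side 2235 handle c [447.2 349. ] [94.1 24.3] yaw 9.6 ztop 152.5 s [-46.  118.2] head c pred [533.4 363.6]
   head top z 154.7 lateral [-14.   -0.7  14.2] centre [517.4 360.5]
wrist 60 handle c [492.2 357.1] [ 2.2 10. ] yaw -80.3 ztop 151.0 s [-12.8  12.4] head c pred [507.  270.8]
```

Scaled: 369 mm is 0.492, 345 mm is 0.46, 8.3 degrees is 0.0231.

shift_gripper --ticks '[[[0, 0.04, 0, 0, 0, 0.0028, 0], [0, 0.1067, 0, 0, 0, 0.0056, 0], [0, 0.18, 0, 0, 0, 0.0083, 0], [0, 0.2533, 0, 0, 0, 0.0111, 0], [0.0013, 0.3267, 0, 0, 0, 0.0139, 0], [0.0013, 0.4, 0, 0, 0, 0.0167, 0], [0.0013, 0.46, 0, 0, 0, 0.0194, 0], [0.0013, 0.492, 0, 0, 0, 0.0231, 0]]]'

```text
t: 5.68
tcp_pos: [587.4, -5.5, 123.1]
orientation: [179.9, 0.0, 1.4]
wrist_force: [-0.0, -0.4, -2.4]
gripper_width: 0.296
finger_force: 59.5
```

shift_gripper --ticks '[[[0, 0, 0.0067, 0, 0, 0, 0], [0, 0, 0.04, 0, 0, 0, 0], [0, 0, 0.0733, 0, 0, 0, 0], [0, 0, 0.104, 0, 0, 0, 0], [0, 0, 0.124, 0, 0, 0, 0], [0, 0, 0.1347, 0, 0, 0, 0], [0, 0, 0.14, 0, 0, 0, 0], [0, 0, 0.1413, 0, 0, 0, 0]]]'

```text
t: 6.68
tcp_pos: [588.2, -1.0, 17.6]
orientation: [-180.0, -0.0, 1.7]
wrist_force: [0.2, 1.0, -2.6]
gripper_width: 0.297
finger_force: 59.6
```

shift_gripper --ticks '[[[0, 0, 0, 0, 0, 0, 0], [0, 0, 0, 0, 0, 0, 0]]]'

```text
t: 6.92
tcp_pos: [588.3, -1.0, 17.8]
orientation: [-180.0, -0.1, 1.7]
wrist_force: [0.1, -0.3, -2.3]
gripper_width: 0.296
finger_force: 59.6
```

Scaled: 2 mm is 0.0027, 1.5 mm is 0.002.

shift_gripper --ticks '[[[0, 0, 0.0013, 0, 0, 0, 0], [0, 0, 0.002, 0, 0, 0, 0], [0, 0, 0.0027, 0, 0, 0, 0], [0, 0, 0.0027, 0, 0, 0, 0]]]'

```text
t: 7.42
tcp_pos: [587.9, -1.0, 15.7]
orientation: [-180.0, -0.0, 1.7]
wrist_force: [-2.6, -0.3, 4.0]
gripper_width: 0.292
finger_force: 60.5
```

shift_gripper --ticks '[[[0, 0, 0, 0, 0, 0, 0.5], [0, 0, 0, 0, 0, 0, 0.8], [0, 0, 0, 0, 0, 0, 0.8], [0, 0, 0, 0, 0, 0, 0.8], [0, 0, 0, 0, 0, 0, 0.8], [0, 0, 0, 0, 0, 0, 0.8]]]'

```text
t: 8.18
tcp_pos: [587.9, -1.0, 15.3]
orientation: [180.0, -0.0, 1.7]
wrist_force: [-0.3, -0.2, 0.5]
gripper_width: 0.802
finger_force: 0.0
```

shift_gripper --ticks '[[[0, 0, -0.04, 0, 0, 0, 0.9], [0, 0, -0.08, 0, 0, 0, 1], [0, 0, -0.1133, 0, 0, 0, 1], [-0.0533, 0, -0.1133, 0, 0, 0, 1], [-0.1067, 0, -0.1133, 0, 0, 0, 1], [-0.1387, 0, -0.1133, 0, 0, 0, 1], [-0.1387, 0, -0.1133, 0, 0, 0, 1], [-0.1387, 0, -0.1133, 0, 0, 0, 1]]]'

```text
t: 9.18
tcp_pos: [485.3, -4.0, 100.7]
orientation: [-180.0, -0.1, 1.7]
wrist_force: [0.6, -0.6, 0.4]
gripper_width: 1.001
finger_force: 0.0
```

```bash
python3 bar.py 30 60
```

```text
9.175 [485.3  -4.  100.7] [-1.8e+02 -1.0e-01  1.7e+00]
scene 403 handle c [510.   -1.3] [91.7 24.4] yaw 1.2 ztop 43.2 s [-42.  128.6] head c pred [597.5   0.6]
   head top z 45.2 lateral [-12.7   0.9  12.8] centre [603.3   1.3]
side 733 handle c [511.9  -1.5] [25.4 94.4] yaw 1.0 ztop 45.1 s [-46.7 125.4] head c pred [599.4   0. ]
   head top z 47.4 lateral [-13.7   2.1  12.5] centre [599.8   1.4]
wrist 8275 handle c [512.5  -2.3] [93.9 23.4] yaw 1.1 ztop 44.5 s [-44.6  95.5] head c pred [600.   -0.6]
   head top z 46.7 lateral [-12.2   0.2  12.6] centre [586.6  -0.6]
```

Scaled: 83 mm is 0.1107, 23.5 mm is 0.0313.

shift_gripper --ticks '[[[0.016, -0.0013, 0.0067, 0, 0, 0, 1], [0.0307, -0.0019, 0.0267, 0, 0, 0, 1], [0.0313, -0.0019, 0.06, 0, 0, 0, 1], [0.0313, -0.0019, 0.0907, 0, 0, 0, 1], [0.0313, -0.0019, 0.1053, 0, 0, 0, 1], [0.0313, -0.0019, 0.1107, 0, 0, 0, 1], [0.0313, -0.0019, 0.1107, 0, 0, 0, 1]]]'

```text
t: 10.2
tcp_pos: [507.8, -2.1, 17.5]
orientation: [-180.0, -0.0, 1.7]
wrist_force: [-0.2, -0.7, -0.2]
gripper_width: 1.001
finger_force: 0.0
```

shift_gripper --ticks '[[[0, 0, 0, 0, 0, 0, 0], [0, 0, 0, 0, 0, 0, 0], [0, 0, 0, 0, 0, 0, 0], [0, 0, 0, 0, 0, 0, 0], [0, 0, 0, 0, 0, 0, 0], [0, 0, 0, 0, 0, 0, 0], [0, 0, 0, 0, 0, 0, 0], [0, 0, 0, 0, 0, 0, 0]]]'

```text
t: 11.2
tcp_pos: [507.7, -2.1, 17.8]
orientation: [-180.0, -0.0, 1.7]
wrist_force: [-1.1, -0.8, 5.4]
gripper_width: 0.264
finger_force: 59.7
```

shift_gripper --ticks '[[[0, 0, -0.0067, 0, 0, 0, 0], [0, 0, -0.02, 0, 0, 0, 0], [0, 0, -0.0467, 0, 0, 0, 0], [0, 0, -0.08, 0, 0, 0, 0], [0, 0, -0.1133, 0, 0, 0, 0], [0, 0, -0.14, 0, 0, 0, 0], [0, 0, -0.1533, 0, 0, 0, 0], [0, 0, -0.1533, 0, 0, 0, 0]]]'

```text
t: 12.2
tcp_pos: [507.6, -2.0, 132.8]
orientation: [-180.0, -0.1, 1.7]
wrist_force: [-0.3, 0.6, -3.3]
gripper_width: 0.271
finger_force: 58.8
```

```bash
python3 bar.py 130 175
```

```text
12.2 [507.6  -2.  132.8] [-1.8e+02 -1.0e-01  1.7e+00]
scene 368 handle c [511.1  -0.8] [87.8 23.5] yaw 6.0 ztop 158.3 s [-40.7 127.7] head c pred [598.1   8.3]
   head top z 160.0 lateral [-15.6  -4.5   7.3] centre [602.6   4.3]
side 527 handle c [479.6  -1.3] [32.3 22.9] yaw 19.5 ztop 155.0 s [-17.1  80.8] head c pred [562.1  27.9]
   head top z 154.6 lateral [-15.9 -13.2  -5.6] centre [548.1  10.1]
wrist 17297 handle c [515.9  -1.5] [85.1 24.3] yaw 1.2 ztop 158.3 s [-38.5  91. ] head c pred [6.034e+02 4.000e-01]
   head top z 160.3 lateral [-12.3   0.   12.5] centre [5.879e+02 1.000e-01]
```

Scaled: 250 mm is 0.3333, 244 mm is 0.3253.

shift_gripper --ticks '[[[0.0067, 0.0333, 0, 0, 0, 0, 0], [0.0133, 0.08, 0, 0, 0, 0, 0], [0.02, 0.1333, 0, 0, 0, 0, 0], [0.0267, 0.1933, 0, 0, 0, 0, 0], [0.0347, 0.2533, 0, 0, 0, 0, 0], [0.0427, 0.3, 0, 0, 0, 0, 0], [0.0493, 0.3253, 0, 0, 0, 0, 0], [0.0493, 0.3333, 0, 0, 0, 0, 0]]]'

```text
t: 13.35
tcp_pos: [551.7, -251.2, 131.6]
orientation: [-180.0, 0.1, 1.7]
wrist_force: [0.1, 0.8, -2.6]
gripper_width: 0.27
finger_force: 59.0
```

shift_gripper --ticks '[[[0, 0, 0, 0, 0, 0, 0], [0, 0, 0, 0, 0, 0, 0], [0, 0, 0, 0, 0, 0, 0]]]'

```text
t: 13.72
tcp_pos: [551.9, -249.5, 132.3]
orientation: [-180.0, -0.0, 1.8]
wrist_force: [0.2, -0.5, -2.3]
gripper_width: 0.265
finger_force: 59.0
```

```bash
cat > fit.py <<'E'
from h import *
import sys
z0=float(sys.argv[1])  # expected head top z
s=robot.read_state(); print(s['tcp_pos'].round(1),s['orientation'].round(1))
for n in ['scene','side','wrist']:
    c=cap(n);P=cloud(c);A=P[c['z_map']>0]; cv2.imwrite(f'pics/f_{n}_{s["t"]:.2f}.png',c['color'])
    A=A[(A[:,0]>450)&(A[:,0]<760)&(A[:,1]<-190)&(A[:,1]>-305)]
    b=A[(abs(A[:,2]-z0)<10)&(abs(A[:,1]+248)<25)]
    if len(b)>60:
        h=b[b[:,0]>615]
        if len(h)>40:
            cf=np.linalg.lstsq(np.c_[h[:,:2]-[646,-248],np.ones(len(h))],h[:,2],rcond=None)[0]
            mids=[]
            for x0 in range(615,690,8):
                k=h[abs(h[:,0]-x0)<4][:,1]
                if len(k)>8: mids.append([x0,(np.percentile(k,3)+np.percentile(k,97))/2,np.ptp(np.percentile(k,[3,97]))])
            mids=np.array(mids); f=np.polyfit(mids[:,0]-646,mids[:,1],1) if len(mids)>2 else None
            print(n,'head: z,slopes deg',cf[2].round(1),np.degrees(cf[:2]).round(1),'xmax',np.percentile(h[:,0],98).round(1),'mid y@646,yaw',f if f is None else [f[1].round(1),np.degrees(f[0]).round(1)],'w',mids[:,2].mean().round(1))
    k=A[(abs(A[:,2]-90)<5)]
    if len(k)>60:
        L=[];Rr=[]
        for x0 in range(612,694,8):
            y=np.sort(k[abs(k[:,0]-x0)<4][:,1])
            lo=y[y<-256];hi=y[y>-240]
            if len(lo)>5: L.append([x0,np.percentile(lo,98)])
            if len(hi)>5: Rr.append([x0,np.percentile(hi,2)])
        for nm,e in(('-y edge',L),('+y edge',Rr)):
            if len(e)>3: e=np.array(e);f=np.polyfit(e[:,0]-646,e[:,1],1);print('  ',n,nm,f[1].round(1),'yaw',np.degrees(f[0]).round(1))
        sw=k[(abs(k[:,1]+248)<12)&(k[:,0]>680)]
        if len(sw)>10: print('  ',n,'stop x',np.percentile(sw[:,0],[3,97]).round(1))
E
python3 fit.py 161
```

```text
[ 551.9 -249.5  132.3] [-180.    -0.     1.8]
scene head: z,slopes deg 158.6 [-1.5 -6. ] xmax 683.1 mid y@646,yaw [np.float64(-245.1), np.float64(0.6)] w 24.2
   scene -y edge -270.4 yaw 0.9
   scene +y edge -225.2 yaw 0.7
   scene stop x [701.5 716.7]
side head: z,slopes deg 160.8 [  0.1 -12.7] xmax 682.1 mid y@646,yaw [np.float64(-246.6), np.float64(0.7)] w 25.2
   side -y edge -271.2 yaw 1.3
   side +y edge -227.3 yaw 1.7
   side stop x [700.  715.9]
wrist head: z,slopes deg 161.0 [-0.1  0. ] xmax 652.2 mid y@646,yaw [np.float64(-247.8), np.float64(0.9)] w 24.2
   wrist -y edge -271.8 yaw 1.6
   wrist +y edge -226.5 yaw 1.2
```

Scaled: 68 mm is 0.0907, 66 mm is 0.088.

shift_gripper --ticks '[[[0.0027, 0.0027, 0.0053, 0, 0, 0, 0], [0.0027, 0.0027, 0.0187, 0, 0, 0, 0], [0.0027, 0.0027, 0.0347, 0, 0, 0, 0], [0.0027, 0.0027, 0.0507, 0, 0, 0, 0], [0.0027, 0.0027, 0.0667, 0, 0, 0, 0], [0.0027, 0.0027, 0.08, 0, 0, 0, 0], [0.0027, 0.0027, 0.088, 0, 0, 0, 0], [0.0027, 0.0027, 0.0907, 0, 0, 0, 0]]]'

```text
t: 14.88
tcp_pos: [553.7, -252.8, 63.9]
orientation: [-180.0, 0.0, 1.7]
wrist_force: [0.3, 0.5, -2.4]
gripper_width: 0.27
finger_force: 59.1
```

```bash
python3 fit.py 93
```

```text
[ 553.7 -252.8   63.9] [-180.     0.     1.7]
scene head: z,slopes deg 89.3 [-1.2  0.7] xmax 716.4 mid y@646,yaw [np.float64(-248.9), np.float64(-2.0)] w 45.8
   scene -y edge -257.9 yaw -3.3
   scene +y edge -238.0 yaw 5.3
   scene stop x [680.7 716.6]
side head: z,slopes deg 91.5 [-1.1 -1.6] xmax 714.6 mid y@646,yaw [np.float64(-246.9), np.float64(-2.0)] w 43.8
   side -y edge -257.8 yaw -4.9
   side +y edge -238.4 yaw 4.1
   side stop x [680.8 716. ]
wrist head: z,slopes deg 91.9 [-0.4 -1.5] xmax 654.3 mid y@646,yaw [np.float64(-248.1), np.float64(0.1)] w 48.2
   wrist -y edge -260.8 yaw -11.3
   wrist +y edge -239.4 yaw -0.1
```

Scaled: 16 mm is 0.0213, 15 mm is 0.02.

shift_gripper --ticks '[[[0, 0, 0.0053, 0, 0, 0, 0], [0, 0, 0.0107, 0, 0, 0, 0], [0, 0, 0.016, 0, 0, 0, 0], [0, 0, 0.0187, 0, 0, 0, 0], [0, 0, 0.02, 0, 0, 0, 0], [0, 0, 0.0213, 0, 0, 0, 0], [0, 0, 0.0213, 0, 0, 0, 0], [0, 0, 0.0213, 0, 0, 0, 0]]]'

```text
t: 16.02
tcp_pos: [553.9, -252.8, 48.4]
orientation: [180.0, -0.0, 1.7]
wrist_force: [-0.1, -0.0, -2.3]
gripper_width: 0.27
finger_force: 59.1
```

shift_gripper --ticks '[[[0, 0, 0.0013, 0, 0, 0, 0], [0, 0, 0.002, 0, 0, 0, 0], [0, 0, 0.0027, 0, 0, 0, 0], [0, 0, 0.0027, 0, 0, 0, 0], [0, 0, 0.0027, 0, 0, 0, 0]]]'

```text
t: 16.65
tcp_pos: [553.8, -252.8, 46.3]
orientation: [180.0, -0.0, 1.7]
wrist_force: [-0.5, 0.4, -2.8]
gripper_width: 0.272
finger_force: 59.1
```

Scaled: 1 mm is 0.0013, 0.5 mm is 0.0007.

shift_gripper --ticks '[[[0, 0, 0.0007, 0, 0, 0, 0], [0, 0, 0.0013, 0, 0, 0, 0], [0, 0, 0.0013, 0, 0, 0, 0], [0, 0, 0.0013, 0, 0, 0, 0]]]'

```text
t: 17.15
tcp_pos: [553.8, -252.9, 45.6]
orientation: [-180.0, -0.0, 1.7]
wrist_force: [-3.5, 1.6, 5.7]
gripper_width: 0.27
finger_force: 60.0
```

shift_gripper --ticks '[[[0, 0, 0.0005, 0, 0, 0, 0], [0, 0, 0.0011, 0, 0, 0, 0], [0, 0, 0.0011, 0, 0, 0, 0], [0, 0, 0.0011, 0, 0, 0, 0]]]'

```text
t: 17.65
tcp_pos: [553.7, -252.9, 45.3]
orientation: [-180.0, -0.0, 1.7]
wrist_force: [-5.9, 2.8, 11.1]
gripper_width: 0.271
finger_force: 60.9
```

```bash
python3 fit.py 74
```

```text
[ 553.7 -252.9   45.3] [-180.    -0.     1.7]
scene head: z,slopes deg 73.5 [-0.7 -1.5] xmax 721.5 mid y@646,yaw [np.float64(-255.9), np.float64(1.4)] w 31.9
   scene -y edge -270.7 yaw 1.2
   scene +y edge -225.1 yaw 1.6
   scene stop x [701.5 716.5]
side head: z,slopes deg 76.6 [-0.2  0.8] xmax 703.1 mid y@646,yaw [np.float64(-261.5), np.float64(-1.9)] w 21.6
   side -y edge -271.0 yaw 1.5
   side +y edge -227.2 yaw 1.2
   side stop x [700.4 716.2]
wrist head: z,slopes deg 74.8 [-0.  -0.1] xmax 653.8 mid y@646,yaw [np.float64(-249.7), np.float64(1.4)] w 44.2
   wrist -y edge -271.8 yaw 1.5
   wrist +y edge -227.7 yaw 1.4
```

Scaled: -0.8 mm is -0.0011.

shift_gripper --ticks '[[[0, 0, -0.0011, 0, 0, 0, 0], [0, 0, -0.0011, 0, 0, 0, 0.4], [0, 0, -0.0011, 0, 0, 0, 0.6], [0, 0, -0.0011, 0, 0, 0, 0.8], [0, 0, -0.0011, 0, 0, 0, 0.8], [0, 0, -0.0011, 0, 0, 0, 0.8], [0, 0, -0.0011, 0, 0, 0, 0.8]]]'

```text
t: 18.68
tcp_pos: [553.9, -252.8, 45.3]
orientation: [180.0, -0.0, 1.7]
wrist_force: [-0.4, -0.2, 0.3]
gripper_width: 0.8
finger_force: 0.0
```

```bash
python3 fit.py 74; ls pics | grep f_wrist | tail -1
```

```text
[ 553.9 -252.8   45.3] [180.   -0.    1.7]
scene head: z,slopes deg 73.2 [-0.7 -2. ] xmax 720.8 mid y@646,yaw [np.float64(-256.1), np.float64(1.6)] w 31.5
   scene -y edge -270.7 yaw 1.7
   scene +y edge -225.6 yaw 1.4
   scene stop x [701.6 717. ]
side head: z,slopes deg 77.0 [-0.3  2.3] xmax 703.5 mid y@646,yaw [np.float64(-261.6), np.float64(-2.1)] w 20.9
   side -y edge -271.2 yaw 1.4
   side +y edge -226.7 yaw 2.5
   side stop x [700.7 716.3]
wrist head: z,slopes deg 74.6 [-0.4  0.1] xmax 653.9 mid y@646,yaw [np.float64(-249.7), np.float64(1.4)] w 44.2
   wrist -y edge -271.7 yaw 1.6
   wrist +y edge -227.7 yaw 1.4
f_wrist_18.68.png
```

Scaled: -160 mm is -0.2133, -150 mm is -0.2.

shift_gripper --ticks '[[[0, 0, -0.0267, 0, 0, 0, 0.8], [0, 0, -0.0667, 0, 0, 0, 0.8], [0, 0, -0.1133, 0, 0, 0, 0.8], [0, 0, -0.16, 0, 0, 0, 0.8], [-0.04, 0, -0.2, 0, 0, 0, 0.8], [-0.08, 0, -0.2133, 0, 0, 0, 0.8], [-0.08, 0, -0.2133, 0, 0, 0, 0.8], [-0.08, 0, -0.2133, 0, 0, 0, 0.8]]]'

```text
t: 19.82
tcp_pos: [494.6, -254.4, 206.1]
orientation: [180.0, -0.1, 1.7]
wrist_force: [0.6, 1.0, -0.1]
gripper_width: 0.796
finger_force: 0.0
```

```bash
python3 fit.py 74; python3 bar.py 55 95; python3 - <<'E'
import cv2,glob,numpy as np
f=lambda n:cv2.imread(sorted(glob.glob(f'pics/b_{n}_*.png'),key=lambda s:float(s.split('_')[-1][:-4]))[-1])
cv2.imwrite('pics/fin.png',np.hstack([cv2.resize(f('wrist'),(400,300)),cv2.resize(f('side')[60:240,300:540],(400,300))]))
E
```

```text
[ 494.6 -254.4  206.1] [ 1.8e+02 -1.0e-01  1.7e+00]
scene head: z,slopes deg 73.4 [-0.8 -1.9] xmax 721.5 mid y@646,yaw [np.float64(-256.0), np.float64(1.6)] w 31.9
   scene -y edge -270.6 yaw 1.4
   scene +y edge -225.4 yaw 1.7
   scene stop x [701.9 716.5]
side head: z,slopes deg 76.2 [-0.3 -0.4] xmax 703.3 mid y@646,yaw [np.float64(-261.9), np.float64(-1.3)] w 20.6
   side -y edge -271.2 yaw 1.3
   side +y edge -226.7 yaw 1.7
   side stop x [700.6 717.3]
wrist head: z,slopes deg 74.3 [-1.2  0.3] xmax 638.8 mid y@646,yaw [np.float64(-249.6), np.float64(1.3)] w 44.0
   wrist -y edge -271.8 yaw 1.7
   wrist +y edge -227.5 yaw 1.1
19.975 [ 494.6 -254.2  205.1] [-180.     0.     1.8]
scene 463 handle c [ 555.1 -250.3] [92.  25.1] yaw -0.8 ztop 70.9 s [-41.4 128.8] head c pred [ 642.6 -251.5]
   head top z 73.0 lateral [-10.5   1.2  13.2] centre [ 647.4 -250.4]
side 603 handle c [ 557.3 -252.7] [92.8 27.1] yaw 1.1 ztop 73.0 s [-45.4 144.4] head c pred [ 644.8 -251. ]
   head top z 75.7 lateral [-14.1  -5.2  12.7] centre [ 645.9 -255.4]
wrist 5134 handle c [ 558.8 -252.5] [94.3 23.5] yaw 1.1 ztop 72.5 s [-45.5  78.9] head c pred [ 646.2 -250.8]
   head top z 74.7 lateral [-12.    0.5  13.3] centre [ 623.9 -250.7]
```

View pics/fin.png

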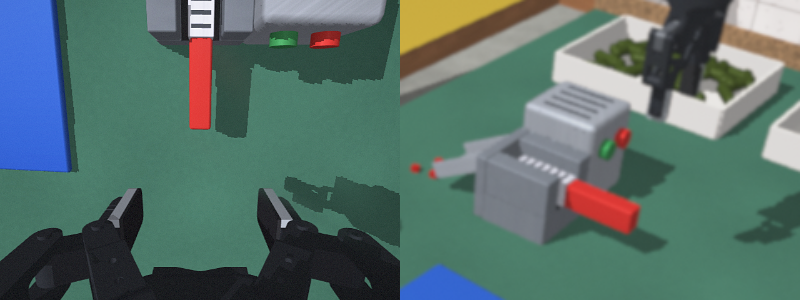

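The head is seated level in the pocket with the handle sticking out: handle at (200,85) in the wrist half and (600,205) in the side half. Measured offset from the pocket centre is about (-1, -1.5, +0.5) mm, and the gripper is clear.

```bash
python3 -c "
from plant import robot, vision
print(robot.close_job())"
```

```text
the job is handed in; nothing more can be done
None
```

The red cartridge was laid flat and let go on the board, regripped by its handle, and seated level in the dicer pocket about 1–2 mm off centre; the yellow one was not touched, and the job is handed in at about 20 s, with no verdict shown.

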